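# Load the wash basket with rolling bottles and lock its hold-down bar

## Robot

A 6-joint arm with a two-finger parallel gripper is mounted at the origin on a cart in front of the work surface, level with it; the furniture and walls round the work are solid. World frame = base frame: x ahead of the robot, y to its left, z up, the work surface at z = 0. Lengths are in m, angles in rad, forces in N, time in s.
With the tool pointing down it reaches from about 0.25 to 0.775 m from the base axis. Payload 4 kg.
Tool frame: the origin (TCP) lies on the centre line of the jaws, within the pads' length; the fingertips stand 25 mm ahead of it and the grasp point (between the pads) lies 6 mm ahead of it; z points along the fingers, y is the line along which they close (so a half turn about z gives the same grasp; the last joint's range is limited). The gripper opens to 94 mm and grips with 3 to 60 N. Pads are 16 mm wide; open, the fingers measure 119 mm over their backs; the gripper's body (75 mm by 177 mm) begins 78 mm behind the grasp point.
Start: joints at [-1.288, 0.087, 1.371, -0, 1.684, -0.103], TCP at [0.207, -0.51, 0.231] pointing down, gripper open.
Joint ranges: [-3.1, 3.1], [-0.76, 2.03], [0.27, 2.55], [-1.08, 4.22], [0.17, 2.65], [-2.57, 2.57]. Speed limits (rad/s): [2.79, 2.79, 3.14, 3.14, 3.14, 3.14].

## Interface

Orientations are given as [roll, pitch, yaw] about the fixed x, y, z axes, in that order (R = Rz(yaw) Ry(pitch) Rx(roll)).
In Python, from bench import robot, imaging gives the robot as it stands. The module is installed in compiled form; this text tells all that it offers.
- The arm moves only by the tool drive_tool, never from a script. Its argument "series" is a list of rows, each a list of 3 entries, a list of its own where there are three numbers: the finger opening in m, from 0 to 0.094, then the shift along the tool's x, y, z in m, then the turn, a rotation vector about the tool's x, y, z in rad. A call has 1 to 5 rows; each row is the pose to reach, as a shift and turn from the pose commanded when the call began, along the tool's axes at that moment; what a row does not reach only later rows make up. A row lasts 1/8 s, in which the tool goes at most 62.5 mm and 10.7 degrees, less where a joint would pass 70% of its speed; a pose out of reach is approached as far as the arm can. A call with a gripper value outside its range is refused whole. The fingers move at their own pace and stop on an object; the grip force is fixed at half the most. Time passes only in rows, so rows that repeat a pose let the fingers close. It gives the time, the measured TCP pose, the force, the opening and the grip force at its end, in the units of the state.
- robot.get_obs(): the state, without advancing time (a new reading comes with each control period).
- imaging.snapshot(name): name is "scene" or "top" or "wrist"; returns the picture (480x640x3 uint8, red, green, blue); there is no depth.
- imaging.get_calibration(name): a dict with "intrinsics" (3x3 intrinsics, pixels), "position" and "rotation" of the camera in the world. Camera axes: x right, y up, looking along -z (the intrinsics and any distortion apply to the point x, -y, -z); pixel columns grow to the right and rows downward; lengths in m; the calibration is good to about 2 mm. A picture is of the moment at which its call begins: read the wrist's pose just before it. get_calibration takes no time and is no camera call; for the wrist camera it gives the pose at the moment of the call.
- robot.close_job(): hands the job in; it is judged then, once.
The state is a dict: "time": time; "joint_positions": joint angles; "qvel": joint speeds; "joint_torque": joint torques, N m; "tool_pos": TCP position; "ee_rot": TCP orientation; "wrist_force": force on the tool from outside, world axes, zero at the start; "wrist_torque": the same for the moment, N m; "width": finger opening in m; "finger_force": force on a finger pad.
Only numpy, scipy, OpenCV 4.12 (cv2) and the standard library are available. Lean on these libraries where they do the work, as an engineer would, in place of code of your own. Each camera call takes 0.05 s, during which the arm holds its last target. There are 200 camera calls.

## Task

Lay every bottle from the drainer tray on its side in the steel wash basket, lowering each one gently to the bottom because the glass must not be dropped or knocked against the basket. When all are in, swing the blue hold-down bar fully closed across the basket, then push the orange clip sideways into the groove under the stud's head until it is fully home, so that the bar is locked. Leave the stopwatch, the beaker and the marker where they are.

Things in the scene. Friction and masses are not known exactly. Their poses are not given: they have to be found in the camera images.
- bottle_1: grey screw-cap bottle with a round body, lying on its side in the drainer tray; 34 mm in diameter, body 60 mm long and a slightly thinner black cap, 74 mm long in all, about 50 g. Rolls freely when touched. Origin at the centre of its bottom end; its z axis runs along the bottle towards the cap. Three or four of bottle_1 to bottle_4 are present.
- bottle_2: grey screw-cap bottle with a round body, lying on its side in the drainer tray; 34 mm in diameter, body 60 mm long and a slightly thinner black cap, 74 mm long in all, about 50 g. Rolls freely when touched. Origin at the centre of its bottom end; its z axis runs along the bottle towards the cap. Three or four of bottle_1 to bottle_4 are present.
- bottle_3: grey screw-cap bottle with a round body, lying on its side in the drainer tray; 34 mm in diameter, body 60 mm long and a slightly thinner black cap, 74 mm long in all, about 50 g. Rolls freely when touched. Origin at the centre of its bottom end; its z axis runs along the bottle towards the cap. Three or four of bottle_1 to bottle_4 are present.
- bottle_4: grey screw-cap bottle with a round body, lying on its side in the drainer tray; 34 mm in diameter, body 60 mm long and a slightly thinner black cap, 74 mm long in all, about 50 g. Rolls freely when touched. Origin at the centre of its bottom end; its z axis runs along the bottle towards the cap. Three or four of bottle_1 to bottle_4 are present.
- bottle_1_mid (a point): middle of bottle_1: on its axis, 34 mm from the bottom end, 17 mm above whatever it lies on
- bottle_2_mid (a point): middle of bottle_2: on its axis, 34 mm from the bottom end, 17 mm above whatever it lies on
- bottle_3_mid (a point): middle of bottle_3: on its axis, 34 mm from the bottom end, 17 mm above whatever it lies on
- bottle_4_mid (a point): middle of bottle_4: on its axis, 34 mm from the bottom end, 17 mm above whatever it lies on
- tray: white plastic drainer tray at the front edge of the sink, fixed; 180 mm (x) by 164 mm (y). Origin on the worktop under its centre; its floor is 20 mm above the worktop, its lip 4 mm thick and 8 mm higher than the floor. The bottles lie roughly along its x axis: two rows (x about -42 and +42 mm) of two (y about -40 and +40 mm).
- basket: steel wash basket on feet, fixed. Origin on the worktop under its centre. Inside 92 mm (x) by 288 mm (y); walls 4 mm thick; floor 22 mm and rim 76 mm above the worktop (54 mm deep). Posts 26 mm in diameter stand outside its middle at x = +66 mm (pivot of the bar) and x = -66 mm (stud), y = 0.
- basket_floor (a point): centre of the basket's inner floor, 22 mm above the worktop; axes as the basket's. Three ribs 4 mm high and 6 mm wide run along x on the floor at y = -56, 0 and +56 mm; a bottle lies well along x at y = -88, -28, +28 or +88 mm, where the ribs keep it from rolling against the next one.
- lamp_head (a point): middle of the underside of a fixed lamp head that hangs over the worktop to the left of the basket, 0.22 to 0.44 m above it, over x 0.44 to 0.62 and y 0.19 to 0.36 (world): keep clear of it
- bar (a joint): hinge of the blue hold-down bar, in rad: 0 = closed, bar lying straight across the middle of the basket (along the basket's -x from the pivot) with its forked end round the stud; it starts open, at 1.6 to 1.9, pointing towards the basket's +y. End stops at 0 and 2.0. Slight friction (about 0.08 N m): it stays where it is left.
- pivot (a point): on the vertical hinge axis of the bar, at the height of the bar's top face (88 mm above the worktop); the bar is 8 mm thick and 22 mm wide
- bar_knob (a point): middle of the upright black knob on the bar, 82 mm from the pivot: 18 mm in diameter, rising 30 mm from the bar's top face; the point is 16 mm above that face
- stud (a point): on the stud's vertical axis, 88 mm above the worktop, level with the closed bar's top face, where the groove begins: core 14 mm in diameter, 11 mm high, under a head 26 mm in diameter and 10 mm high. The closed bar's end plate (46 mm wide) reaches 44 mm from the axis towards the basket's +y; from that side the clip can slide over it into the groove.
- clip: orange plastic clip lying flat on the worktop, loose, 60 g. Plate 6 mm thick, 46 mm wide (y), from x = -18 to about +65 mm; slot 18 mm wide open to its +x, flared at the tips, bottom at x = +31 mm. Upright tab, 30 (x) by 12 mm (y), top 35 mm above the underside; origin at the underside below the tab. Starts in front of the basket, left or right of the stud.
- clip_seat (a point): point of the clip, 38 mm ahead (+x) of its origin, at its underside, that lies on the stud axis when the slot bottom touches the groove core
- clip_tab (a point): where to grip the clip: centre of its tab, 24 mm above the underside
- stopwatch: black round stopwatch, 66x60x16 mm, a bystander; origin at the centre of its underside
- beaker: steel beaker, 72 mm in diameter, 86 mm high, behind the basket, a bystander; origin at the centre of its underside
- marker: white felt marker with black cap, 128 mm long, lying on the worktop under the lamp, a bystander; origin at the middle of its underside

How it is judged:
On the way, in this order (a step that is already met when the one before it is completed fails the run):
1. every bottle present lies in the basket, let go (x of bottle_1_mid in the frame of basket between -0.046 and 0.046 m and y of bottle_1_mid in the frame of basket between -0.144 and 0.144 m and z of each of bottle_1_mid, bottle_2_mid, bottle_3_mid, bottle_4_mid in the frame of basket below 0.072 m and angle between bottle_1's own z axis and vertical between 1.2 and 1.94 rad and contact force between the fingers and bottle_1 below 0.05 N and x of bottle_2_mid in the frame of basket between -0.046 and 0.046 m and y of bottle_2_mid in the frame of basket between -0.144 and 0.144 m and angle between bottle_2's own z axis and vertical between 1.2 and 1.94 rad and contact force between the fingers and bottle_2 below 0.05 N and x of bottle_3_mid in the frame of basket between -0.046 and 0.046 m and y of bottle_3_mid in the frame of basket between -0.144 and 0.144 m and angle between bottle_3's own z axis and vertical between 1.2 and 1.94 rad and contact force between the fingers and bottle_3 below 0.05 N and x of bottle_4_mid in the frame of basket between -0.046 and 0.046 m and y of bottle_4_mid in the frame of basket between -0.144 and 0.144 m and angle between bottle_4's own z axis and vertical between 1.2 and 1.94 rad and contact force between the fingers and bottle_4 below 0.05 N), for 0.2 s.
2. the hold-down bar is closed (value of joint bar below 0.05 rad), for 0.2 s.
3. the clip is home in the groove of the stud (horizontal distance between clip_seat and stud below 0.005 m and z of clip_seat in the frame of basket between 0.084 and 0.096 m and angle between clip's own z axis and vertical below 0.15 rad), for 0.2 s.
At the end, for the whole second after the job is handed in: Every bottle present lies on its side (within 21 degrees of level) inside the basket, its middle below the rim; the bar is within 0.05 rad of closed; the clip lies level in the groove, on the closed bar, its seat within 5 mm of the stud axis; bottles and clip are released and at rest (all of step 1 and all of step 3 and value of joint bar below 0.05 rad and linear speed of each of bottle_1, bottle_2, bottle_3, bottle_4, clip below 0.02 m/s); the robot touches nothing.
It fails at once if a bottle is pressed or knocked against the basket with more than 40 N (contact force between any of bottle_1, bottle_2, bottle_3, bottle_4 and basket above 40 N).
It fails at once if a bottle is dropped in: it moves faster than 0.6 m/s deep inside the basket (a fall of about 2 cm) ((x of bottle_1_mid in the frame of basket between -0.046 and 0.046 m and y of bottle_1_mid in the frame of basket between -0.144 and 0.144 m and z of bottle_1_mid in the frame of basket below 0.06 m and linear speed of bottle_1 above 0.6 m/s) or (x of bottle_2_mid in the frame of basket between -0.046 and 0.046 m and y of bottle_2_mid in the frame of basket between -0.144 and 0.144 m and z of bottle_2_mid in the frame of basket below 0.06 m and linear speed of bottle_2 above 0.6 m/s) or (x of bottle_3_mid in the frame of basket between -0.046 and 0.046 m and y of bottle_3_mid in the frame of basket between -0.144 and 0.144 m and z of bottle_3_mid in the frame of basket below 0.06 m and linear speed of bottle_3 above 0.6 m/s) or (x of bottle_4_mid in the frame of basket between -0.046 and 0.046 m and y of bottle_4_mid in the frame of basket between -0.144 and 0.144 m and z of bottle_4_mid in the frame of basket below 0.06 m and linear speed of bottle_4 above 0.6 m/s)).
It fails at once if a bystander (stopwatch, beaker, marker) is shifted by more than 30 mm (distance of any of stopwatch, beaker, marker from where it was at the start of the episode above 0.03 m).
Of bottle_1, bottle_2, bottle_3, bottle_4 only 3 to 4 are there at a start; the rules pass over those that are not, and their reading is None.
At some moment in a run one of clip may be knocked a few centimetres aside while the robot is not near it.
It also fails if it takes over 208 s, if anything falls off the work surface, if the arm or the gripper's body presses on something with over 40 N, if the wrist force passes 120 N, or if a joint passes its speed limit or range.

## Working session

There is one attempt and no reset: what is moved stays moved. The work goes in short steps, Python scripts to look and compute and a tool call to move; the robot and the scene stay as the last step left them, time stands still between calls to the robot, and variables do not carry over. Pictures are saved under pics/ and viewed, at most 14 in all, crops included, and the job is handed in when it is done.

Besides the shell and the picture viewer there is one more tool, called after ">>>" as name(argument=value, ...), one argument or row to a line, values as JSON. drive_tool: Moves the arm, as the interface text tells. Its arguments: {"type":"object","properties":{"series":{"type":"array"}},"required":["series"]}

```bash
mkdir -p pics
cat > h.py <<'E'
from bench import robot, imaging
import numpy as np, cv2
from scipy.spatial.transform import Rotation as Rn
np.set_printoptions(precision=4,suppress=True)
def snap(cam,fn,crop=None,scale=1):
    c=imaging.get_calibration(cam); im=imaging.snapshot(cam)
    np.save('pics/'+fn+'.npy',im)
    if crop: im=im[crop[1]:crop[3],crop[0]:crop[2]]
    im=cv2.resize(im,None,fx=scale,fy=scale,interpolation=cv2.INTER_CUBIC)
    cv2.imwrite('pics/'+fn+'.png',im[:,:,::-1]); return c
def ray(c,u,v):
    K=np.array(c['intrinsics']);R=np.array(c['rotation'])
    d=np.linalg.inv(K)@[u,v,1]; return np.array(c['position']),R@np.array([d[0],-d[1],-d[2]])
def at(c,u,v,z):
    p,d=ray(c,u,v); return p+d*(z-p[2])/d[2]
def proj(c,P):
    K=np.array(c['intrinsics']);R=np.array(c['rotation']);q=R.T@(np.array(P)-np.array(c['position']))
    w=K@[q[0],-q[1],-q[2]];return w[:2]/w[2]
E
python3 - <<'E'
from h import *
for n in('scene','top'):
    c=snap(n,n+'0'); print(c)
o=robot.get_obs();print(o)
E
```

```text
{'intrinsics': array([[462.4731,   0.    , 320.11  ],
       [  0.    , 462.4731, 238.7986],
       [  0.    ,   0.    ,   1.    ]]), 'position': array([-0.1127,  0.7611,  0.7401]), 'rotation': array([ 1.0487, -0.0035, -2.4384])}
{'intrinsics': array([[527.1162,   0.    , 310.1081],
       [  0.    , 527.1162, 239.609 ],
       [  0.    ,   0.    ,   1.    ]]), 'position': array([ 0.5082, -0.0313,  1.4715]), 'rotation': array([ 0.0444, -0.0021, -1.5449])}
{'time': 0.1, 'joint_positions': array([-1.2881,  0.0879,  1.3721, -0.    ,  1.6836, -0.1031]), 'qvel': array([-0.0003, -0.0026, -0.0027,  0.0007,  0.001 , -0.    ]), 'joint_torque': array([  0.002 , -34.1253, -30.3302,   0.0719,   0.0304,  -0.0001]), 'tool_pos': array([ 0.2068, -0.5091,  0.2294]), 'ee_rot': array([-3.1396, -0.0002,  0.3858]), 'wrist_force': array([ 0.0177, -0.5256,  0.5692]), 'wrist_torque': array([-0.0433,  0.003 , -0.0073]), 'finger_force': 0.0, 'width': 0.09405730187507211}
```

```bash
sed -i "s/R=np.array(c\['rotation'\])/R=Rn.from_euler('xyz',c['rotation']).as_matrix()/" h.py; grep -n from_euler h.py
python3 - <<'E'
import cv2
im=cv2.imread('pics/top0.png');cv2.imwrite('pics/top0b.png',cv2.resize(im[60:420,120:600],(800,600),interpolation=cv2.INTER_CUBIC))
E
```

```text
12:    K=np.array(c['intrinsics']);R=Rn.from_euler('xyz',c['rotation']).as_matrix()
17:    K=np.array(c['intrinsics']);R=Rn.from_euler('xyz',c['rotation']).as_matrix();q=R.T@(np.array(P)-np.array(c['position']))
```

View pics/top0.png

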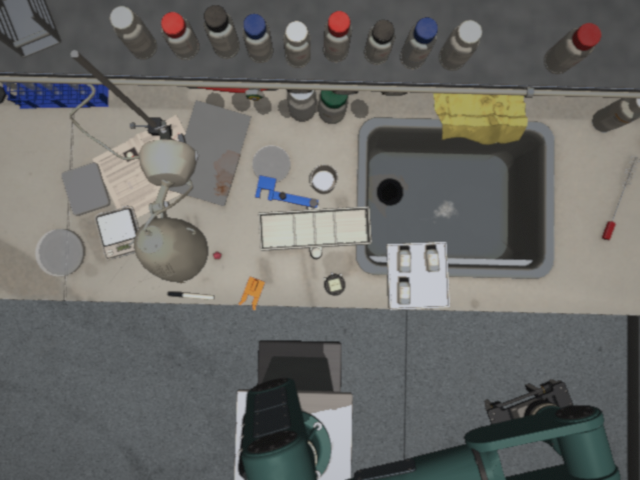

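View pics/scene0.png

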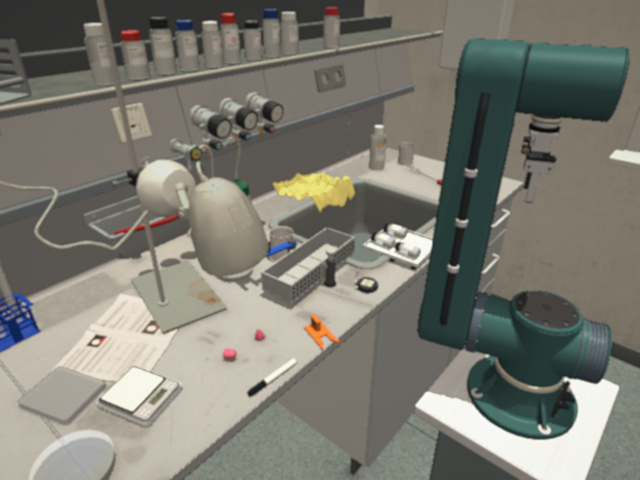

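The top view shows three bottles in the tray (pixels ~(404,258), (432,257), (403,290)), the basket around (315,228), the open bar at (285,192), the stud at (316,252) and the clip at (252,292). Enlarging next.

Run:
```python
import cv2
im=cv2.imread('pics/top0.png');cv2.imwrite('pics/top0b.png',cv2.resize(im[165:315,240:455],None,fx=3.7,fy=3.7,interpolation=cv2.INTER_CUBIC))
```

```text
(no output)
```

View pics/top0b.png

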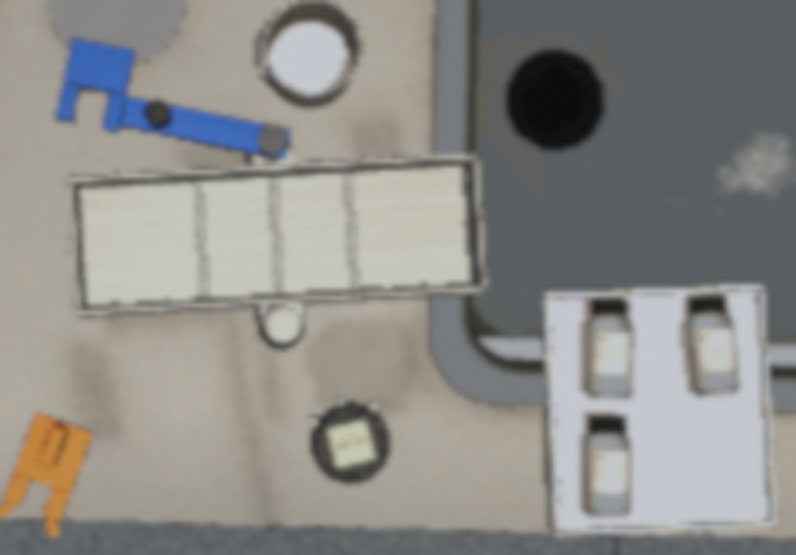

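Run:
```python
from h import *
c=imaging.get_calibration('top')
f=lambda u,v,z:at(c,u/3.7+240-.36,v/3.7+165-.36,z)[:2]
for n,a,b in(('A',(607,301),(609,397)),('B',(707,297),(717,393)),('C',(605,418),(608,515))):
    p,q=f(*a,.037),f(*b,.037);d=p-q;L=np.linalg.norm(d);print(n,'cap',p,'bot',q,L,'mid',q+d/L*(L*34/74),'ang',np.degrees(np.arctan2(d[1],d[0])))
r=[f(*a,.076) for a in((72,180),(472,156),(486,290),(82,313))];print('basket',np.mean(r,0));
for i in range(4):
    d=r[i]-r[(i+1)%4];print(np.linalg.norm(d),np.degrees(np.arctan2(d[1],d[0])))
fl=[f(*a,.024) for a in((81,192),(468,166),(470,282),(87,306))];print('floor',np.mean(fl,0))
print('stud',f(281,322,.109),'pivot',f(273,138,.09),'knob',f(157,113,.118))
print('tab',f(57,441,.035),'clip corners',f(38,412,.006),f(92,432,.006),f(5,514,.006),f(54,536,.006))
tr=[f(*a,.028) for a in((546,290),(764,285),(774,525),(556,531))];print('tray',np.mean(tr,0),tr)
print('watch',f(349,442,.016),'beaker',f(308,58,.086))
```

```text
A cap [ 0.5613 -0.288 ] bot [ 0.4908 -0.2907] 0.07055308356298157 mid [ 0.5232 -0.2895] ang 2.2247806610051164
B cap [ 0.5661 -0.3616] bot [ 0.4958 -0.37  ] 0.07087897797588363 mid [ 0.5281 -0.3661] ang 6.852935006180701
C cap [ 0.4753 -0.2881] bot [ 0.4045 -0.2915] 0.0709213996019725 mid [ 0.437  -0.2899] ang 2.810244478225119
basket [ 0.6013 -0.0443]
0.28774949686603496 94.94094182777602
0.09680559254594598 7.154089909831443
0.2896972958930236 -85.25330248328373
0.09576802412113691 -173.98675290282554
floor [ 0.6034 -0.0437]
stud [ 0.538  -0.0476] pivot [ 0.6691 -0.0388] knob [0.6813 0.0426]
tab [0.448  0.1137] clip corners [0.4681 0.1316] [0.4542 0.0907] [0.3914 0.1539] [0.376  0.1168]
tray [ 0.484  -0.3302] [array([ 0.5686, -0.2442]), array([ 0.5765, -0.4057]), array([ 0.3996, -0.4157]), array([ 0.3911, -0.2551])]
watch [ 0.4521 -0.1016] beaker [ 0.7277 -0.0624]
```

```bash
cat >> h.py <<'E'
def go(x,y,z,yaw_deg,o=None):
    o=o or robot.get_obs(); R0=Rn.from_euler('xyz',o['ee_rot'])
    Rt=Rn.from_euler('xyz',[np.pi,0,np.radians(yaw_deg)])
    s=R0.inv().apply(np.array([x,y,z])-o['tool_pos']); t=(R0.inv()*Rt).as_rotvec()
    print('shift',s,'turn',t,'| pos',o['tool_pos'],'yaw',np.degrees(o['ee_rot'][2]),'w',round(o['width'],4),'t',round(o['time'],2))
E
python3 -c "
from h import *
go(.43,-.32,.25,2.5)"
```

```text
shift [ 0.278  -0.0913 -0.0204] turn [-0.002   0.0002  0.3421] | pos [ 0.2068 -0.5091  0.2294] yaw 22.10334128236985 w 0.0941 t 0.1
```

>>> drive_tool(
  series=[
    [0.044,[0.055,-0.018,-0.004],[0,0,0.07]],
    [0.044,[0.11,-0.036,-0.008],[0,0,0.14]],
    [0.044,[0.167,-0.055,-0.012],[0,0,0.205]],
    [0.044,[0.222,-0.073,-0.016],[0,0,0.274]],
    [0.044,[0.278,-0.0913,-0.0204],[-0.002,0,0.342]],
  ],
)

```text
time: 0.72
tool_pos: [0.4312, -0.3189, 0.2504]
ee_rot: [3.14, 0.0, 0.041]
wrist_force: [1.2, 0.6, -0.3]
width: 0.0476
finger_force: 0.0
```

```bash
python3 -c "
from h import *
c=snap('wrist','w1');print(c);go(.523,-.2895,.09,2.2)"
```

```text
{'intrinsics': array([[347.5156,   0.    , 321.3718],
       [  0.    , 347.5156, 241.4432],
       [  0.    ,   0.    ,   1.    ]]), 'position': array([ 0.5145, -0.3156,  0.4041]), 'rotation': array([-0.2908, -0.0014, -1.5292])}
shift [ 0.0868 -0.0197  0.1616] turn [-0.0023 -0.0055  0.0094] | pos [ 0.4363 -0.3137  0.2511] yaw 2.740851358193586 w 0.0452 t 0.78
```

View pics/w1.png

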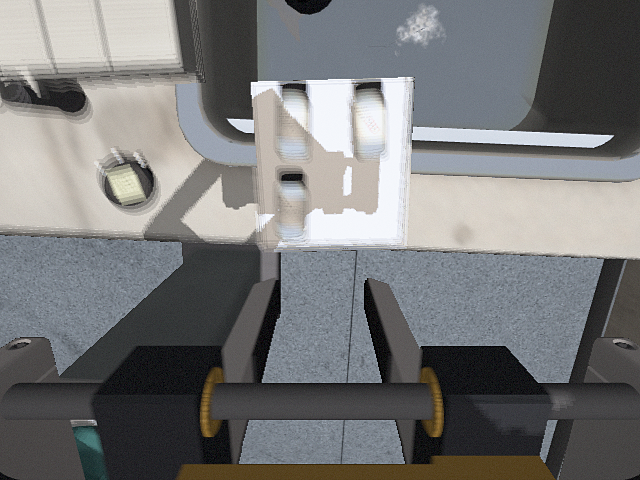

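The wrist view is motion-blurred: the arm was still settling. The bottles are at about (294,120), (370,120) and (292,205), so I'll retake it now that the arm is still.

```bash
python3 -c "
from h import *
c=snap('wrist','w2',(240,70,440,260),3.1)
import pickle;pickle.dump(c,open('w2.pkl','wb'));go(.523,-.2895,.12,2.2)"
```

```text
shift [ 0.0903 -0.0223  0.131 ] turn [ 0.0003 -0.002   0.0127] | pos [ 0.4337 -0.3164  0.2508] yaw 2.926880061728256 w 0.0447 t 0.82
```

View pics/w2.png

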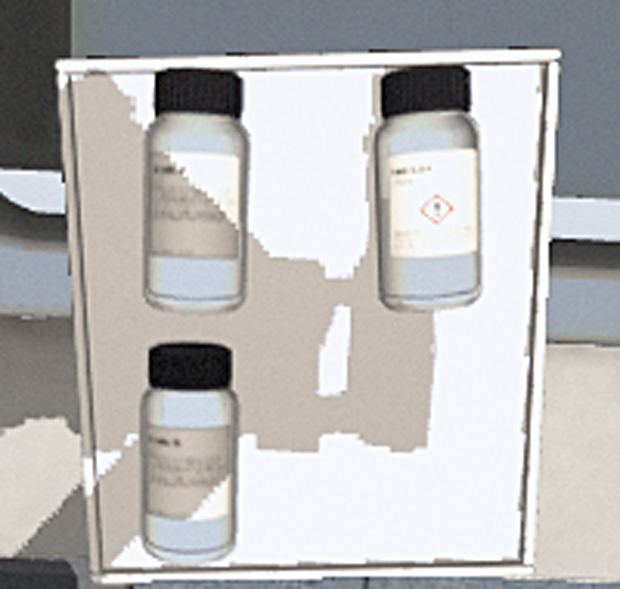

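```bash
python3 -c "
from h import *
import pickle;c=pickle.load(open('w2.pkl','rb'))
f=lambda u,v,z:at(c,u/3.1+240-.3,v/3.1+70-.3,z)[:2]
for n,a,b in(('A',(199,90),(196,300)),('B',(425.5,88),(430,298)),('C',(190,365),(190,545))):
    p,q=f(*a,.037),f(*b,.037);d=p-q;print(n,p,q,'mid',(p+q)/2,'ang',np.degrees(np.arctan2(d[1],d[0])))
print([f(*a,.028) for a in((58,62),(560,52),(530,575),(95,580))])
"
```

```text
A [ 0.5565 -0.2905] [ 0.491  -0.2917] mid [ 0.5238 -0.2911] ang 1.0691783708404623
B [ 0.5605 -0.3623] [ 0.4955 -0.3699] mid [ 0.528  -0.3661] ang 6.649281848930289
C [ 0.4693 -0.2904] [ 0.4052 -0.2924] mid [ 0.4372 -0.2914] ang 1.8142647607186781
[array([ 0.5636, -0.2442]), array([ 0.5744, -0.4059]), array([ 0.397 , -0.4176]), array([ 0.3872, -0.2573])]
```

>>> drive_tool(
  series=[
    [0.046,[0.023,-0.006,0.033],[0,0,0.005]],
    [0.046,[0.046,-0.012,0.066],[0,0,0.01]],
    [0.046,[0.07,-0.018,0.1],[0,0,0.02]],
    [0.046,[0.09,-0.022,0.141],[0,0,0.02]],
    [0.046,[0.09,-0.022,0.141],[0,0,0.02]],
  ],
)

```text
time: 1.45
tool_pos: [0.5169, -0.2931, 0.1047]
ee_rot: [-3.138, 0.008, 0.025]
wrist_force: [0.2, -0.4, 0.4]
width: 0.0459
finger_force: 0.0
```

```bash
python3 -c "
from h import *
go(.523,-.290,.051,1.7)"
```

```text
shift [ 0.0067 -0.0028  0.0537] turn [-0.0039  0.0082 -0.0047] | pos [ 0.5169 -0.2931  0.1047] yaw 1.4336049809850593 w 0.0459 t 1.45
```

>>> drive_tool(
  series=[
    [0.046,[0,0,0],[0,0,0]],
    [0.046,[0,0,0],[0,0,0]],
    [0.046,[0,0,0],[0,0,0]],
  ],
)

```text
time: 1.82
tool_pos: [0.5195, -0.2957, 0.112]
ee_rot: [3.137, -0.003, 0.023]
wrist_force: [-0.1, 0.1, 0.5]
width: 0.0462
finger_force: 0.0
```

```bash
python3 -c "
from h import *
go(.523,-.290,.051,1.7)"
```

```text
shift [ 0.0035 -0.0058  0.061 ] turn [ 0.0042 -0.0031 -0.0066] | pos [ 0.5195 -0.2957  0.112 ] yaw 1.3214247605480023 w 0.0462 t 1.82
```

>>> drive_tool(
  series=[
    [0.046,[0.003,-0.005,0.01],[0,0,-0.006]],
    [0.046,[0.003,-0.005,0.025],[0,0,-0.006]],
    [0.046,[0.003,-0.005,0.042],[0,0,-0.006]],
    [0.046,[0.003,-0.005,0.055],[0,0,-0.006]],
    [0.046,[0.003,-0.005,0.059],[0,0,-0.006]],
  ],
)

```text
time: 2.45
tool_pos: [0.5212, -0.2892, 0.0488]
ee_rot: [3.141, 0.002, 0.03]
wrist_force: [-0.3, 0.2, 0.4]
width: 0.0459
finger_force: 0.0
```

>>> drive_tool(
  series=[
    [0.046,[0,0,0],[0,0,0]],
    [0.046,[0,0,0],[0,0,0]],
    [0.046,[0,0,0],[0,0,0]],
  ],
)

```text
time: 2.82
tool_pos: [0.5225, -0.2901, 0.0517]
ee_rot: [3.139, -0.002, 0.03]
wrist_force: [0.7, 1.2, -0.8]
width: 0.0459
finger_force: 0.0
```

```bash
python3 -c "
from h import *
snap('scene','s1',(340,200,460,290),6);go(.523,-.290,.051,1.7)"
```

```text
shift [ 0.0006 -0.      0.0006] turn [ 0.0028 -0.0014  0.0001] | pos [ 0.5224 -0.2901  0.0516] yaw 1.7062191314938315 w 0.0461 t 2.88
```

View pics/s1.png

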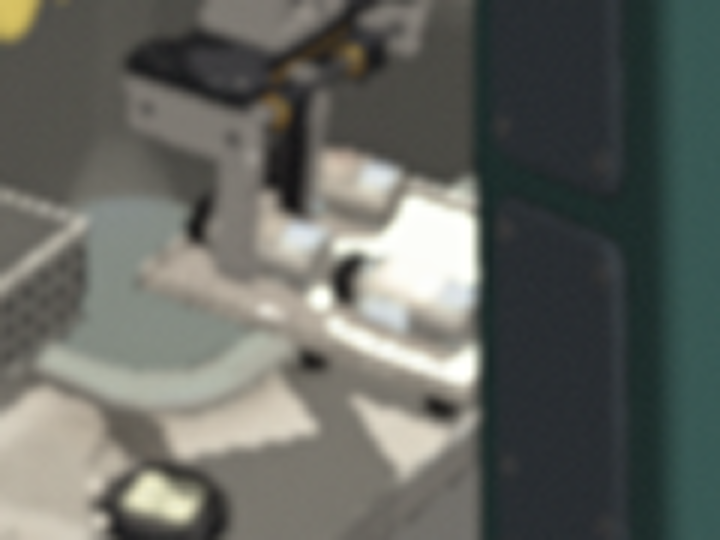

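The fingers straddle the bottle inside the tray lip (crop ~(250,220)), so I'll close and lift.

>>> drive_tool(
  series=[
    [0.02,[0,0,0],[0,0,0]],
    [0.02,[0,0,0],[0,0,0]],
    [0.02,[0,0,0],[0,0,0]],
    [0.02,[0,0,0],[0,0,0]],
    [0.02,[0,0,-0.003],[0,0,0]],
  ],
)

```text
time: 3.5
tool_pos: [0.5218, -0.2896, 0.0534]
ee_rot: [3.14, 0.001, 0.03]
wrist_force: [-0.3, -0.5, -0.5]
width: 0.0334
finger_force: 29.9
```

>>> drive_tool(
  series=[
    [0.02,[0,0,-0.02],[0,0,0]],
    [0.02,[0,0,-0.05],[0,0,0]],
    [0.02,[0,0,-0.08],[0,0,0]],
    [0.02,[0,0,-0.1],[0,0,0]],
    [0.02,[0,0,-0.1],[0,0,0]],
  ],
)

```text
time: 4.12
tool_pos: [0.523, -0.2902, 0.156]
ee_rot: [3.137, -0.004, 0.03]
wrist_force: [0.6, -0.6, -1.0]
width: 0.0336
finger_force: 29.9
```

```bash
python3 -c "
from h import *
Bc=np.array([.6024,-.0440]);y=np.radians(4.5);ex=np.array([np.cos(y),np.sin(y)]);ey=np.array([-ex[1],ex[0]])
for s in(-.088,-.028,.028): p=Bc+s*ey;print(s,p)
p=Bc-.088*ey
go(p[0],p[1],.15,4.5)"
```

```text
-0.088 [ 0.6093 -0.1317]
-0.028 [ 0.6046 -0.0719]
0.028 [ 0.6002 -0.0161]
shift [ 0.091  -0.1559  0.0057] turn [ 0.0047 -0.0038 -0.0487] | pos [ 0.523  -0.2902  0.156 ] yaw 1.7101062945663668 w 0.0336 t 4.12
```

>>> drive_tool(
  series=[
    [0.02,[0.02,-0.035,0],[0,0,-0.012]],
    [0.02,[0.045,-0.078,0],[0,0,-0.024]],
    [0.02,[0.07,-0.12,0.003],[0,0,-0.036]],
    [0.02,[0.085,-0.145,0.005],[0,0,-0.048]],
    [0.02,[0.09,-0.156,0.006],[0,0,-0.048]],
  ],
)

```text
time: 4.75
tool_pos: [0.6071, -0.1292, 0.1455]
ee_rot: [3.141, 0.003, 0.08]
wrist_force: [-0.7, -0.3, -1.2]
width: 0.0331
finger_force: 29.9
```

>>> drive_tool(
  series=[
    [0.02,[0,0,0],[0,0,0]],
    [0.02,[0,0,0],[0,0,0]],
    [0.02,[0,0,0],[0,0,0]],
  ],
)

```text
time: 5.12
tool_pos: [0.607, -0.1322, 0.1477]
ee_rot: [3.139, -0.0, 0.076]
wrist_force: [0.7, 0.3, -0.1]
width: 0.0334
finger_force: 29.9
```

```bash
python3 -c "
from h import *
c=snap('wrist','w3',(150,110,500,370),2.2)
import pickle;pickle.dump(c,open('w3.pkl','wb'));go(.608,-.1317,.053,4.5)"
```

```text
shift [ 0.0009 -0.0006  0.0948] turn [ 0.0023 -0.0005 -0.0024] | pos [ 0.607  -0.1321  0.1478] yaw 4.361775193405056 w 0.0333 t 5.17
```

View pics/w3.png

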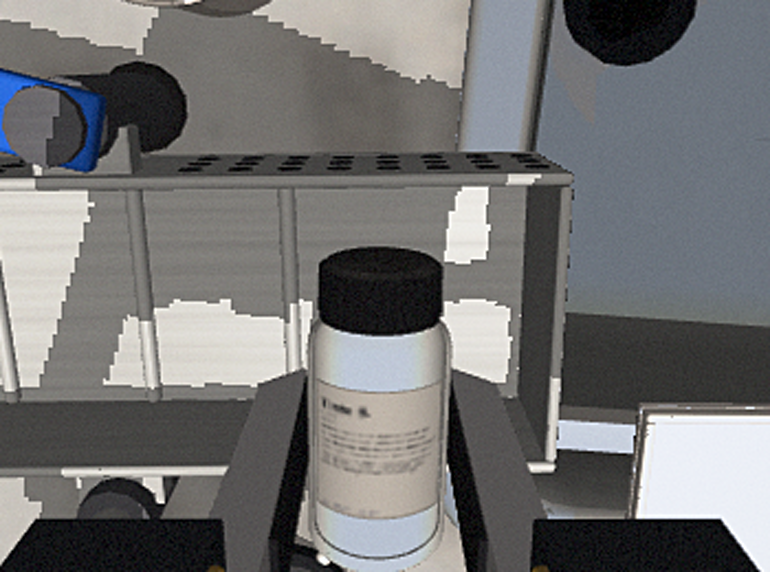

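The bottle hangs level in the jaws. The basket's right rim corners are at crop (570,178) and (553,468), and rib lines at crop x~290 and 137.

```bash
python3 -c "
from h import *
import pickle;c=pickle.load(open('w3.pkl','rb'))
f=lambda u,v,z:at(c,u/2.2+150-.3,v/2.2+110-.3,z)[:2]
a,b=f(571,176,.076),f(554,471,.076);print(a,b,np.linalg.norm(a-b),np.degrees(np.arctan2(*(a-b)[::-1])))
y=np.radians(4.5);ex=np.array([np.cos(y),np.sin(y)]);ey=np.array([-ex[1],ex[0]])
m=(a+b)/2;print('centre',m+.148*ey)
print('left far rim',f(0,183,.076),'rib0',f(137,190,.026),f(153,395,.026),'rib-56',f(288,190,.026),f(294,385,.026),'pivot',f(47,125,.092))
"
```

```text
[ 0.6621 -0.1857] [ 0.5649 -0.1946] 0.09764974993464462 5.212757014123706
centre [ 0.6019 -0.0426]
left far rim [ 0.6473 -0.0179] rib0 [ 0.639  -0.0432] [ 0.5585 -0.0483] rib-56 [ 0.6432 -0.0976] [ 0.5669 -0.1032] pivot [ 0.667  -0.0392]
```

>>> drive_tool(
  series=[
    [0.02,[0.001,0,0.015],[0,0,0]],
    [0.02,[0.001,0,0.035],[0,0,0]],
    [0.02,[0.001,0,0.055],[0,0,0]],
    [0.02,[0.001,0,0.07],[0,0,0]],
    [0.02,[0.001,0,0.08],[0,0,0]],
  ],
)

```text
time: 5.8
tool_pos: [0.6079, -0.131, 0.066]
ee_rot: [3.14, 0.001, 0.078]
wrist_force: [0.3, 0.1, -0.1]
width: 0.0333
finger_force: 29.9
```

>>> drive_tool(
  series=[
    [0.02,[0,0,0.003],[0,0,0]],
    [0.02,[0,0,0.006],[0,0,0]],
    [0.02,[0,0,0.009],[0,0,0]],
    [0.02,[0,0,0.011],[0,0,0]],
    [0.02,[0,0,0.012],[0,0,0]],
  ],
)

```text
time: 6.42
tool_pos: [0.6085, -0.1311, 0.0557]
ee_rot: [3.139, -0.001, 0.078]
wrist_force: [-0.4, -0.5, -0.6]
width: 0.0329
finger_force: 29.9
```

>>> drive_tool(
  series=[
    [0.02,[0,0,0],[0,0,0]],
    [0.02,[0,0,0],[0,0,0]],
    [0.02,[0,0,0],[0,0,0]],
  ],
)

```text
time: 6.8
tool_pos: [0.6085, -0.1311, 0.0557]
ee_rot: [3.139, -0.001, 0.078]
wrist_force: [0.6, -0.2, -1.0]
width: 0.0331
finger_force: 29.9
```

>>> drive_tool(
  series=[
    [0.02,[0,0,0.001],[0,0,0]],
    [0.02,[0,0,0.002],[0,0,0]],
    [0.02,[0,0,0.002],[0,0,0]],
    [0.02,[0,0,0.002],[0,0,0]],
  ],
)

```text
time: 7.3
tool_pos: [0.6084, -0.1311, 0.0536]
ee_rot: [3.14, -0.0, 0.078]
wrist_force: [-0.1, -0.0, -0.6]
width: 0.0333
finger_force: 29.9
```

>>> drive_tool(
  series=[
    [0.036,[0,0,0],[0,0,0]],
    [0.04,[0,0,0],[0,0,0]],
    [0.046,[0,0,0],[0,0,0]],
    [0.046,[0,0,0],[0,0,0]],
    [0.046,[0,0,-0.003],[0,0,0]],
  ],
)

```text
time: 7.92
tool_pos: [0.6082, -0.131, 0.0564]
ee_rot: [3.14, 0.0, 0.078]
wrist_force: [0.2, 1.1, 0.2]
width: 0.0462
finger_force: 0.0
```

>>> drive_tool(
  series=[
    [0.046,[0,0,-0.02],[0,0,0]],
    [0.046,[0,0,-0.05],[0,0,0]],
    [0.046,[0,0,-0.08],[0,0,0]],
    [0.046,[0,0,-0.1],[0,0,0]],
    [0.046,[0,0,-0.1],[0,0,0]],
  ],
)

```text
time: 8.55
tool_pos: [0.61, -0.1314, 0.1608]
ee_rot: [3.137, -0.007, 0.078]
wrist_force: [0.4, 0.1, 0.0]
width: 0.0459
finger_force: 0.0
```

```bash
python3 -c "
from h import *
go(.528,-.366,.15,6.7)"
```

```text
shift [-0.1001  0.2275  0.0111] turn [ 0.0048 -0.0068 -0.0391] | pos [ 0.61   -0.1314  0.1608] yaw 4.458457496937009 w 0.0459 t 8.55
```

>>> drive_tool(
  series=[
    [0.046,[-0.018,0.04,0.002],[0,0,-0.01]],
    [0.046,[-0.04,0.09,0.004],[0,0,-0.02]],
    [0.046,[-0.063,0.143,0.006],[0,0,-0.03]],
    [0.046,[-0.084,0.191,0.008],[0,0,-0.038]],
    [0.046,[-0.1,0.227,0.01],[0,0,-0.038]],
  ],
)

```text
time: 9.18
tool_pos: [0.5249, -0.3668, 0.146]
ee_rot: [3.14, 0.001, 0.114]
wrist_force: [-0.2, 0.5, -1.2]
width: 0.0459
finger_force: 0.0
```

>>> drive_tool(
  series=[
    [0.046,[0,0,0.01],[0,0,0]],
    [0.046,[0,0,0.025],[0,0,0]],
    [0.046,[0,0,0.04],[0,0,0]],
    [0.046,[0,0,0.04],[0,0,0]],
    [0.046,[0,0,0.04],[0,0,0]],
  ],
)

```text
time: 9.8
tool_pos: [0.5268, -0.3644, 0.1071]
ee_rot: [3.139, -0.0, 0.117]
wrist_force: [0.1, 0.8, 1.1]
width: 0.0455
finger_force: 0.0
```

```bash
python3 -c "
from h import *
go(.529,-.366,.0515,6.7)"
```

```text
shift [0.002  0.0017 0.0556] turn [ 0.0021 -0.0003  0.0001] | pos [ 0.5268 -0.3644  0.1071] yaw 6.70401937738741 w 0.0455 t 9.8
```

>>> drive_tool(
  series=[
    [0.046,[0.002,0.0015,0.012],[0,0,0]],
    [0.046,[0.002,0.0015,0.026],[0,0,0]],
    [0.046,[0.002,0.0015,0.04],[0,0,0]],
    [0.046,[0.002,0.0015,0.05],[0,0,0]],
    [0.046,[0.002,0.0015,0.055],[0,0,0]],
  ],
)

```text
time: 10.42
tool_pos: [0.528, -0.3661, 0.0507]
ee_rot: [3.141, 0.001, 0.116]
wrist_force: [-0.4, -0.3, -0.2]
width: 0.0462
finger_force: 0.0
```

>>> drive_tool(
  series=[
    [0.046,[0,0,0],[0,0,0]],
    [0.02,[0,0,0],[0,0,0]],
    [0.02,[0,0,0],[0,0,0]],
    [0.02,[0,0,0],[0,0,0]],
    [0.02,[0,0,0],[0,0,0]],
  ],
)

```text
time: 11.05
tool_pos: [0.5289, -0.3667, 0.0528]
ee_rot: [3.139, -0.001, 0.116]
wrist_force: [0.4, 0.5, 2.2]
width: 0.0333
finger_force: 30.0
```

>>> drive_tool(
  series=[
    [0.02,[0,0,-0.015],[0,0,0]],
    [0.02,[0,0,-0.045],[0,0,0]],
    [0.02,[0,0,-0.075],[0,0,0]],
    [0.02,[0,0,-0.1],[0,0,0]],
    [0.02,[0,0,-0.1],[0,0,0]],
  ],
)

```text
time: 11.68
tool_pos: [0.5297, -0.3673, 0.1558]
ee_rot: [3.135, -0.005, 0.116]
wrist_force: [-0.7, -0.1, -0.2]
width: 0.0332
finger_force: 30.0
```

```bash
python3 -c "
from h import *
go(.6035,-.0716,.15,4.5)"
```

```text
shift [ 0.1075 -0.2852  0.0043] turn [ 0.0067 -0.0048  0.0373] | pos [ 0.5297 -0.3673  0.1558] yaw 6.638278754016444 w 0.0332 t 11.68
```

>>> drive_tool(
  series=[
    [0.02,[0.015,-0.04,0],[0,0,0.008]],
    [0.02,[0.034,-0.09,0],[0,0,0.016]],
    [0.02,[0.054,-0.143,0],[0,0,0.024]],
    [0.02,[0.074,-0.196,0.002],[0,0,0.032]],
    [0.02,[0.093,-0.246,0.004],[0,0,0.037]],
  ],
)

```text
time: 12.3
tool_pos: [0.5919, -0.1091, 0.1459]
ee_rot: [3.14, 0.002, 0.079]
wrist_force: [0.8, 0.1, -0.9]
width: 0.0331
finger_force: 30.0
```

>>> drive_tool(
  series=[
    [0.02,[0.01,-0.026,0],[0,0,0]],
    [0.02,[0.0145,-0.037,0],[0,0,0]],
    [0.02,[0.0145,-0.039,0],[0,0,0]],
    [0.02,[0.0145,-0.039,0],[0,0,0]],
    [0.02,[0.0145,-0.039,0],[0,0,0]],
  ],
)

```text
time: 12.92
tool_pos: [0.6036, -0.0724, 0.1474]
ee_rot: [3.139, -0.0, 0.077]
wrist_force: [0.3, -0.9, -2.1]
width: 0.0335
finger_force: 30.0
```

```bash
python3 -c "
from h import *
go(.6035,-.0716,.0665,4.5)"
```

```text
shift [-0.0001 -0.001   0.0809] turn [ 0.0024 -0.0002 -0.0015] | pos [ 0.6036 -0.0724  0.1474] yaw 4.413570607700008 w 0.0335 t 12.93
```

>>> drive_tool(
  series=[
    [0.02,[0,-0.001,0.015],[0,0,0]],
    [0.02,[0,-0.001,0.035],[0,0,0]],
    [0.02,[0,-0.001,0.055],[0,0,0]],
    [0.02,[0,-0.001,0.07],[0,0,0]],
    [0.02,[0,-0.001,0.08],[0,0,0]],
  ],
)

```text
time: 13.55
tool_pos: [0.6032, -0.0704, 0.0659]
ee_rot: [3.14, 0.001, 0.078]
wrist_force: [0.6, -0.3, -0.4]
width: 0.0336
finger_force: 30.0
```

>>> drive_tool(
  series=[
    [0.02,[0,0,0.003],[0,0,0]],
    [0.02,[0,0,0.006],[0,0,0]],
    [0.02,[0,0,0.009],[0,0,0]],
    [0.02,[0,0,0.011],[0,0,0]],
    [0.02,[0,0,0.0115],[0,0,0]],
  ],
)

```text
time: 14.18
tool_pos: [0.6038, -0.0703, 0.056]
ee_rot: [3.14, -0.0, 0.079]
wrist_force: [-0.3, 0.6, -0.5]
width: 0.0335
finger_force: 30.0
```

>>> drive_tool(
  series=[
    [0.02,[0,0,0],[0,0,0]],
    [0.02,[0,0,0],[0,0,0]],
  ],
)

```text
time: 14.42
tool_pos: [0.6039, -0.0703, 0.0561]
ee_rot: [3.139, -0.001, 0.079]
wrist_force: [0.4, -0.7, -0.6]
width: 0.0333
finger_force: 30.0
```

>>> drive_tool(
  series=[
    [0.02,[0,0,0.001],[0,0,0]],
    [0.02,[0,0,0.0015],[0,0,0]],
    [0.02,[0,0,0.0015],[0,0,0]],
  ],
)

```text
time: 14.8
tool_pos: [0.6038, -0.0703, 0.0548]
ee_rot: [3.139, -0.0, 0.079]
wrist_force: [-0.3, -0.9, 0.4]
width: 0.0331
finger_force: 30.0
```

>>> drive_tool(
  series=[
    [0.036,[0,0,0],[0,0,0]],
    [0.04,[0,0,0],[0,0,0]],
    [0.046,[0,0,0],[0,0,0]],
    [0.046,[0,0,0],[0,0,0]],
    [0.046,[0,0,-0.003],[0,0,0]],
  ],
)

```text
time: 15.42
tool_pos: [0.6035, -0.0703, 0.0572]
ee_rot: [3.14, 0.0, 0.079]
wrist_force: [0.1, 0.2, 0.2]
width: 0.0461
finger_force: 0.0
```

>>> drive_tool(
  series=[
    [0.046,[0,0,-0.02],[0,0,0]],
    [0.046,[0,0,-0.05],[0,0,0]],
    [0.046,[0,0,-0.08],[0,0,0]],
    [0.046,[0,0,-0.1],[0,0,0]],
    [0.046,[0,0,-0.1],[0,0,0]],
  ],
)

```text
time: 16.05
tool_pos: [0.605, -0.0704, 0.1601]
ee_rot: [3.138, -0.005, 0.079]
wrist_force: [0.3, 0.1, -1.0]
width: 0.0458
finger_force: 0.0
```

```bash
python3 -c "
from h import *
go(.438,-.2910,.13,2.3)"
```

```text
shift [-0.184   0.2067  0.0299] turn [ 0.0034 -0.0053  0.0386] | pos [ 0.605  -0.0704  0.1601] yaw 4.514661232725837 w 0.0458 t 16.05
```

>>> drive_tool(
  series=[
    [0.046,[-0.03,0.034,0],[0,0,0.008]],
    [0.046,[-0.066,0.074,0.005],[0,0,0.016]],
    [0.046,[-0.103,0.116,0.01],[0,0,0.024]],
    [0.046,[-0.14,0.157,0.015],[0,0,0.032]],
    [0.046,[-0.172,0.193,0.02],[0,0,0.038]],
  ],
)

```text
time: 16.68
tool_pos: [0.4455, -0.277, 0.1362]
ee_rot: [3.141, 0.001, 0.04]
wrist_force: [-0.4, 0.7, -0.1]
width: 0.0461
finger_force: 0.0
```

>>> drive_tool(
  series=[
    [0.046,[-0.01,0.0105,0.01],[0,0,0]],
    [0.046,[-0.012,0.0135,0.02],[0,0,0]],
    [0.046,[-0.012,0.0135,0.03],[0,0,0]],
    [0.046,[-0.012,0.0135,0.03],[0,0,0]],
    [0.046,[-0.012,0.0135,0.03],[0,0,0]],
  ],
)

```text
time: 17.3
tool_pos: [0.4368, -0.2895, 0.1079]
ee_rot: [3.14, -0.001, 0.042]
wrist_force: [-0.4, 0.0, 0.9]
width: 0.046
finger_force: 0.0
```

```bash
python3 -c "
from h import *
go(.438,-.2910,.0515,2.3)"
```

```text
shift [0.0011 0.0015 0.0564] turn [ 0.0021 -0.0007  0.0023] | pos [ 0.4368 -0.2895  0.1079] yaw 2.4328212178664037 w 0.046 t 17.3
```

>>> drive_tool(
  series=[
    [0.046,[0.001,0.001,0.012],[0,0,0]],
    [0.046,[0.001,0.001,0.026],[0,0,0]],
    [0.046,[0.001,0.001,0.04],[0,0,0]],
    [0.046,[0.001,0.001,0.05],[0,0,0]],
    [0.046,[0.001,0.001,0.055],[0,0,0]],
  ],
)

```text
time: 17.92
tool_pos: [0.4366, -0.2909, 0.0516]
ee_rot: [3.141, 0.001, 0.041]
wrist_force: [0.1, -0.3, 0.1]
width: 0.0463
finger_force: 0.0
```

>>> drive_tool(
  series=[
    [0.046,[0,0,0],[0,0,0]],
    [0.02,[0,0,0],[0,0,0]],
    [0.02,[0,0,0],[0,0,0]],
    [0.02,[0,0,0],[0,0,0]],
    [0.02,[0,0,0],[0,0,0]],
  ],
)

```text
time: 18.55
tool_pos: [0.4374, -0.2915, 0.0534]
ee_rot: [3.139, -0.001, 0.041]
wrist_force: [-0.3, -0.1, 2.0]
width: 0.0332
finger_force: 30.0
```

>>> drive_tool(
  series=[
    [0.02,[0,0,-0.015],[0,0,0]],
    [0.02,[0,0,-0.045],[0,0,0]],
    [0.02,[0,0,-0.075],[0,0,0]],
    [0.02,[0,0,-0.1],[0,0,0]],
    [0.02,[0,0,-0.1],[0,0,0]],
  ],
)

```text
time: 19.18
tool_pos: [0.4383, -0.292, 0.156]
ee_rot: [3.135, -0.005, 0.041]
wrist_force: [-0.4, -0.5, -0.7]
width: 0.0331
finger_force: 30.0
```

```bash
python3 -c "
from h import *
go(.599,-.0155,.15,4.5)"
```

```text
shift [ 0.1718 -0.2698  0.0052] turn [ 0.0062 -0.0048 -0.0377] | pos [ 0.4383 -0.292   0.156 ] yaw 2.3410747303855333 w 0.0331 t 19.18
```

>>> drive_tool(
  series=[
    [0.02,[0.024,-0.038,0],[0,0,-0.008]],
    [0.02,[0.052,-0.082,0],[0,0,-0.016]],
    [0.02,[0.082,-0.129,0],[0,0,-0.024]],
    [0.02,[0.112,-0.176,0.002],[0,0,-0.032]],
    [0.02,[0.142,-0.223,0.004],[0,0,-0.038]],
  ],
)

```text
time: 19.8
tool_pos: [0.5698, -0.0607, 0.1469]
ee_rot: [3.14, 0.002, 0.079]
wrist_force: [0.9, -0.3, -1.0]
width: 0.0334
finger_force: 30.0
```

>>> drive_tool(
  series=[
    [0.02,[0.02,-0.032,0],[0,0,0]],
    [0.02,[0.028,-0.046,0],[0,0,0]],
    [0.02,[0.028,-0.049,0],[0,0,0]],
    [0.02,[0.028,-0.049,0],[0,0,0]],
    [0.02,[0.028,-0.049,0],[0,0,0]],
  ],
)

```text
time: 20.42
tool_pos: [0.5935, -0.0127, 0.1485]
ee_rot: [3.139, -0.0, 0.077]
wrist_force: [0.1, -0.5, -1.0]
width: 0.0332
finger_force: 30.0
```

```bash
python3 -c "
from h import *
go(.599,-.0145,.0665,4.5)"
```

```text
shift [0.0053 0.002  0.082 ] turn [ 0.0025 -0.0002 -0.0016] | pos [ 0.5935 -0.0127  0.1485] yaw 4.407298726789602 w 0.0332 t 20.43
```

>>> drive_tool(
  series=[
    [0.02,[0.004,0.001,0.012],[0,0,0]],
    [0.02,[0.005,0.001,0.03],[0,0,0]],
    [0.02,[0.005,0.001,0.05],[0,0,0]],
    [0.02,[0.005,0.001,0.068],[0,0,0]],
    [0.02,[0.005,0.001,0.08],[0,0,0]],
  ],
)

```text
time: 21.05
tool_pos: [0.5981, -0.0121, 0.066]
ee_rot: [3.14, 0.002, 0.079]
wrist_force: [0.0, 0.3, -0.4]
width: 0.0332
finger_force: 30.0
```

>>> drive_tool(
  series=[
    [0.02,[0,0,0.003],[0,0,0]],
    [0.02,[0,0,0.006],[0,0,0]],
    [0.02,[0,0,0.009],[0,0,0]],
    [0.02,[0,0,0.011],[0,0,0]],
    [0.02,[0,0,0.0115],[0,0,0]],
  ],
)

```text
time: 21.68
tool_pos: [0.5991, -0.0121, 0.057]
ee_rot: [3.139, -0.001, 0.079]
wrist_force: [-0.2, -0.7, -0.9]
width: 0.0337
finger_force: 30.0
```

>>> drive_tool(
  series=[
    [0.02,[0,0,0],[0,0,0]],
    [0.02,[0,0,0],[0,0,0]],
  ],
)

```text
time: 21.92
tool_pos: [0.5991, -0.0122, 0.057]
ee_rot: [3.139, -0.001, 0.079]
wrist_force: [0.0, -0.1, -0.4]
width: 0.0335
finger_force: 30.0
```

>>> drive_tool(
  series=[
    [0.02,[0,0.001,0.001],[0,0,0]],
    [0.02,[0,0.002,0.002],[0,0,0]],
    [0.02,[0,0.002,0.0025],[0,0,0]],
    [0.02,[0,0.002,0.0025],[0,0,0]],
  ],
)

```text
time: 22.42
tool_pos: [0.5992, -0.0137, 0.0554]
ee_rot: [3.14, -0.001, 0.079]
wrist_force: [-1.8, 1.4, 4.8]
width: 0.0333
finger_force: 30.0
```

>>> drive_tool(
  series=[
    [0.036,[0,0,0],[0,0,0]],
    [0.039,[0,0,0],[0,0,0]],
    [0.044,[0,0,0],[0,0,0]],
    [0.044,[0,0,0],[0,0,0]],
    [0.044,[0,0,-0.003],[0,0,0]],
  ],
)

```text
time: 23.05
tool_pos: [0.5989, -0.0142, 0.057]
ee_rot: [3.14, 0.001, 0.079]
wrist_force: [-0.2, -0.5, -0.2]
width: 0.0436
finger_force: 0.0
```

>>> drive_tool(
  series=[
    [0.044,[0,0,-0.02],[0,0,0]],
    [0.044,[0,0,-0.05],[0,0,0]],
    [0.044,[0,0,-0.08],[0,0,0]],
    [0.044,[0,0,-0.12],[0,0,0]],
    [0.044,[0,0,-0.14],[0,0,0]],
  ],
)

```text
time: 23.68
tool_pos: [0.6, -0.014, 0.2007]
ee_rot: [3.139, -0.005, 0.079]
wrist_force: [0.7, -0.2, 0.0]
width: 0.0442
finger_force: 0.0
```

>>> drive_tool(
  series=[
    [0.044,[-0.06,0,0],[0,0,0]],
    [0.044,[-0.11,0,0],[0,0,0]],
    [0.044,[-0.14,0,0],[0,0,0]],
    [0.044,[-0.14,0,0],[0,0,0]],
    [0.044,[-0.14,0,0],[0,0,0]],
  ],
)

```text
time: 24.3
tool_pos: [0.4604, -0.0249, 0.1978]
ee_rot: [3.139, -0.002, 0.079]
wrist_force: [0.8, 0.3, -0.4]
width: 0.0442
finger_force: 0.0
```

```bash
python3 -c "
from h import *
c=snap('wrist','w4',(0,0,640,480),1.25)
import pickle;pickle.dump(c,open('w4.pkl','wb'));go(.681,.042,.2,81.5)"
```

```text
shift [ 0.2251 -0.0493 -0.0023] turn [ 0.0026  0.0004 -1.3435] | pos [ 0.4605 -0.0249  0.1975] yaw 4.52334860093972 w 0.0438 t 24.35
```

View pics/w4.png

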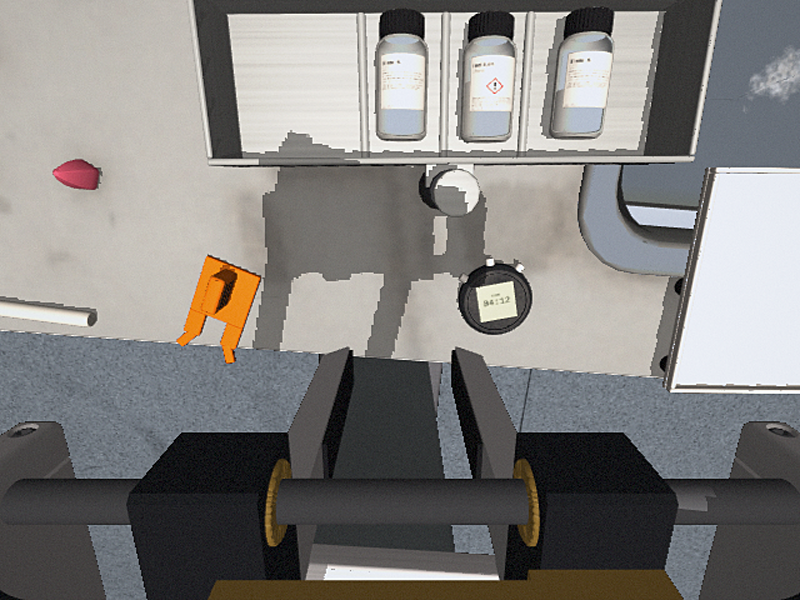

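All three bottles lie flat in the basket (wrist view (402,75), (489,80), (582,75)). The stud head is at (455,192) and the clip at (220,305). Bar next.

>>> drive_tool(
  series=[
    [0.04,[0.035,-0.008,-0.005],[0,0,-0.15]],
    [0.04,[0.08,-0.018,-0.005],[0,0,-0.32]],
    [0.04,[0.13,-0.029,-0.005],[0,0,-0.48]],
    [0.04,[0.18,-0.04,-0.005],[0,0,-0.64]],
    [0.04,[0.225,-0.049,-0.005],[0,0,-0.8]],
  ],
)

```text
time: 24.98
tool_pos: [0.6826, 0.0426, 0.2009]
ee_rot: [3.141, 0.002, 0.885]
wrist_force: [-0.8, -0.9, 0.3]
width: 0.04
finger_force: 0.0
```

>>> drive_tool(
  series=[
    [0.04,[0,0,0],[0,0,-0.16]],
    [0.04,[0,0,0],[0,0,-0.32]],
    [0.04,[0,0,0],[0,0,-0.47]],
    [0.04,[0,0,0],[0,0,-0.54]],
    [0.04,[0,0,0],[0,0,-0.54]],
  ],
)

```text
time: 25.6
tool_pos: [0.6808, 0.042, 0.2011]
ee_rot: [-3.141, 0.002, 1.418]
wrist_force: [0.2, 0.3, 0.1]
width: 0.0403
finger_force: 0.0
```

```bash
python3 -c "
from h import *
import pickle;c=pickle.load(open('w4.pkl','rb'))
f=lambda u,v,z:at(c,u/1.25,v/1.25,z)[:2]
print('stud',f(455,192,.109),'tabtop',f(215,293,.035),'corners',f(208,256,.006),f(260,278,.006),f(180,344,.003),f(232,361,.003))
go(.681,.042,.119,81.5)
cw=imaging.get_calibration('wrist');print(proj(cw,[.681,.042,.118]))
snap('wrist','w5',(0,0,640,480),1.25)"
```

```text
stud [ 0.5355 -0.0485] tabtop [0.4453 0.1146] corners [0.467 0.131] [0.452  0.0896] [0.3873 0.16  ] [0.3748 0.1159]
shift [0.0002 0.0002 0.0821] turn [-0.0003  0.002  -0.0042] | pos [0.6808 0.042  0.2011] yaw 81.26173255172752 w 0.0403 t 25.6
[322.2331 257.9133]
```

View pics/w5.png

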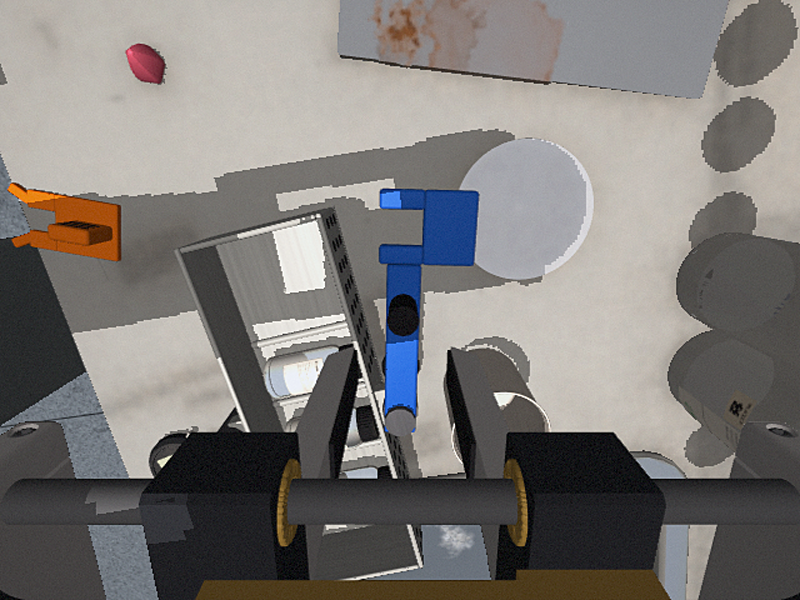

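The knob is at crop (403,316), centred between the fingers and a few mm ahead. Descending over it.

>>> drive_tool(
  series=[
    [0.04,[0.003,0,0.018],[0,0,0]],
    [0.04,[0.003,0,0.04],[0,0,0]],
    [0.04,[0.003,0,0.06],[0,0,0]],
    [0.04,[0.003,0,0.075],[0,0,0]],
    [0.04,[0.003,0,0.081],[0,0,0]],
  ],
)

```text
time: 26.28
tool_pos: [0.6798, 0.0445, 0.1193]
ee_rot: [-3.14, 0.002, 1.419]
wrist_force: [-0.2, -0.2, -0.4]
width: 0.0401
finger_force: 0.0
```

>>> drive_tool(
  series=[
    [0.026,[0,0,0],[0,0,0]],
    [0.026,[0,0,0],[0,0,0]],
    [0.026,[0,0,0],[0,0,0]],
    [0.026,[0,0,0],[0,0,0]],
  ],
)

```text
time: 26.78
tool_pos: [0.6807, 0.0445, 0.1219]
ee_rot: [3.14, 0.002, 1.419]
wrist_force: [0.1, 0.1, -0.1]
width: 0.0258
finger_force: 0.0
```

Run:
```python
from h import *
o=robot.get_obs();print(o['finger_force'],o['wrist_force'])
P=np.array([.6682,-.039]);R0=Rn.from_euler('xyz',o['ee_rot'])
d=o['tool_pos'][:2]-P;print('r',np.linalg.norm(d),'ang',np.degrees(np.arctan2(d[1],d[0])),o['tool_pos'],np.degrees(o['ee_rot'][2]))
def seg(a0,n,step=10):
    y0=np.radians(a0);Rm=Rn.from_euler('xyz',[np.pi,0,y0]);p0=P+.082*np.array([np.cos(y0),np.sin(y0)])
    for k in range(1,n+1):
        a=y0+np.radians(step*k);p=P+.082*np.array([np.cos(a),np.sin(a)]);s=Rm.inv().apply([*(p-p0),0]);print(k,s.round(4),-np.radians(step*k))
seg(81.5,5)
```

```text
0.0 [ 0.1429  0.1162 -0.1166]
r 0.08442524969544182 ang 81.45321398463136 [0.6807 0.0445 0.1219] 81.28826877796912
1 [-0.0012 -0.0142 -0.    ] -0.17453292519943295
2 [-0.0049 -0.028  -0.    ] -0.3490658503988659
3 [-0.011 -0.041 -0.   ] -0.5235987755982988
4 [-0.0192 -0.0527 -0.    ] -0.6981317007977318
5 [-0.0293 -0.0628 -0.    ] -0.8726646259971648
```

>>> drive_tool(
  series=[
    [0.026,[-0.001,-0.014,0.002],[0,0,-0.175]],
    [0.026,[-0.005,-0.028,0.002],[0,0,-0.349]],
    [0.026,[-0.011,-0.041,0.002],[0,0,-0.524]],
    [0.026,[-0.019,-0.0527,0.002],[0,0,-0.698]],
    [0.026,[-0.0295,-0.0628,0.002],[0,0,-0.873]],
  ],
)

```text
time: 27.4
tool_pos: [0.6139, 0.0257, 0.1198]
ee_rot: [3.14, 0.002, 2.298]
wrist_force: [0.6, 2.2, 0.4]
width: 0.0258
finger_force: 0.8
```

Run:
```python
from h import *
o=robot.get_obs();P=np.array([.6682,-.039])
d=o['tool_pos'][:2]-P;print('r',np.linalg.norm(d),'ang',np.degrees(np.arctan2(d[1],d[0])),o['tool_pos'],np.degrees(o['ee_rot'][2]),o['wrist_force'])
```

```text
r 0.08446453776432156 ang 129.99471604618918 [0.6139 0.0257 0.1198] 131.69054515065451 [0.589  2.2068 0.4099]
```

>>> drive_tool(
  series=[
    [0.026,[-0.001,-0.014,0],[0,0,-0.175]],
    [0.026,[-0.005,-0.028,0],[0,0,-0.349]],
    [0.026,[-0.011,-0.041,0],[0,0,-0.524]],
    [0.026,[-0.019,-0.0527,0],[0,0,-0.698]],
    [0.026,[-0.0265,-0.06,0],[0,0,-0.82]],
  ],
)

```text
time: 28.02
tool_pos: [0.5859, -0.0345, 0.1197]
ee_rot: [-3.141, 0.0, 3.116]
wrist_force: [-0.5, 1.3, 0.1]
width: 0.0259
finger_force: 0.8
```

Run:
```python
from h import *
o=robot.get_obs();P=np.array([.6682,-.039])
d=o['tool_pos'][:2]-P;print('r',np.linalg.norm(d),'ang',np.degrees(np.arctan2(d[1],d[0])),o['tool_pos'],np.degrees(o['ee_rot'][2]),o['wrist_force'])
```

```text
r 0.08245147080840483 ang 176.84824943201673 [ 0.5859 -0.0345  0.1197] 178.54510755752906 [-0.5257  1.266   0.0691]
```

>>> drive_tool(
  series=[
    [0.026,[0,-0.003,0],[0,0,-0.03]],
    [0.026,[0,-0.006,0],[0,0,-0.06]],
    [0.026,[0,-0.009,0],[0,0,-0.09]],
    [0.026,[0.0005,-0.011,0],[0,0,-0.105]],
    [0.026,[0.0005,-0.013,0],[0,0,-0.105]],
  ],
)

```text
time: 28.65
tool_pos: [0.5858, -0.0477, 0.1196]
ee_rot: [-3.139, 0.001, -3.066]
wrist_force: [0.4, 0.7, 0.9]
width: 0.0258
finger_force: 0.5
```

>>> drive_tool(
  series=[
    [0.026,[0,-0.001,0],[0,0,0]],
    [0.026,[0,-0.002,0],[0,0,0]],
    [0.026,[0,-0.003,0],[0,0,0]],
  ],
)

```text
time: 29.02
tool_pos: [0.5858, -0.0487, 0.1195]
ee_rot: [3.14, 0.001, -3.066]
wrist_force: [0.8, 8.1, 0.6]
width: 0.0258
finger_force: 3.7
```

>>> drive_tool(
  series=[
    [0.026,[0,0.006,0],[0,0,0]],
    [0.03,[0,0.006,-0.02],[0,0,0]],
    [0.03,[0,0.006,-0.05],[0,0,0]],
    [0.03,[0,0.006,-0.09],[0,0,0]],
    [0.03,[0,0.006,-0.09],[0,0,0]],
  ],
)

```text
time: 29.65
tool_pos: [0.5869, -0.0454, 0.2137]
ee_rot: [-3.136, 0.008, -3.067]
wrist_force: [-0.3, 0.4, -0.5]
width: 0.0304
finger_force: 0.0
```

>>> drive_tool(
  series=[
    [0.03,[0.04,0,0],[0,0,0.18]],
    [0.03,[0.09,0,0],[0,0,0.36]],
    [0.03,[0.13,0,0],[0,0,0.54]],
    [0.03,[0.15,0,0],[0,0,0.72]],
    [0.03,[0.15,0,0],[0,0,0.9]],
  ],
)

```text
time: 30.28
tool_pos: [0.4336, -0.0561, 0.208]
ee_rot: [-3.138, 0.001, 2.31]
wrist_force: [-0.2, 0.4, -0.6]
width: 0.03
finger_force: 0.0
```

>>> drive_tool(
  series=[
    [0.03,[0,0,0],[0,0,0.18]],
    [0.03,[0,0,0],[0,0,0.36]],
    [0.03,[0,0,0],[0,0,0.54]],
    [0.03,[0,0,0],[0,0,0.72]],
    [0.03,[0,0,0],[0,0,0.9]],
  ],
)

```text
time: 30.9
tool_pos: [0.4347, -0.056, 0.2075]
ee_rot: [-3.139, 0.003, 1.41]
wrist_force: [-0.6, 0.4, -0.6]
width: 0.0299
finger_force: 0.0
```

>>> drive_tool(
  series=[
    [0.03,[0,0,0],[0,0,0.18]],
    [0.03,[0,0,0],[0,0,0.36]],
    [0.03,[0,0,0],[0,0,0.54]],
    [0.03,[0,0,0],[0,0,0.72]],
    [0.03,[0,0,0],[0,0,0.9]],
  ],
)

```text
time: 31.52
tool_pos: [0.4347, -0.056, 0.2076]
ee_rot: [3.141, 0.004, 0.51]
wrist_force: [-0.4, -1.1, 0.3]
width: 0.0302
finger_force: 0.0
```

```bash
python3 -c "
from h import *
go(.39,.11,.21,-17.3); print(robot.get_obs()['joint_positions'])"
```

```text
shift [ 0.0421 -0.1667 -0.0028] turn [0.0024 0.003  0.8124] | pos [ 0.4347 -0.056   0.2076] yaw 29.245428949511613 w 0.0302 t 31.52
[-0.2553 -0.1578  1.6533 -0.0032  1.6479  0.8048]
```

>>> drive_tool(
  series=[
    [0.03,[0.008,-0.03,0],[0,0,0.16]],
    [0.03,[0.017,-0.067,0],[0,0,0.32]],
    [0.03,[0.026,-0.104,0],[0,0,0.48]],
    [0.03,[0.036,-0.142,0],[0,0,0.64]],
    [0.03,[0.042,-0.167,0],[0,0,0.81]],
  ],
)

```text
time: 32.15
tool_pos: [0.3884, 0.111, 0.2073]
ee_rot: [3.138, 0.001, -0.298]
wrist_force: [-0.9, 0.1, -0.6]
width: 0.0301
finger_force: 0.0
```

>>> drive_tool(
  series=[
    [0.03,[0,0,0],[0,0,0]],
    [0.03,[0,0,0],[0,0,0]],
    [0.03,[0,0,0],[0,0,0]],
  ],
)

```text
time: 32.52
tool_pos: [0.3898, 0.1092, 0.2086]
ee_rot: [3.139, -0.001, -0.294]
wrist_force: [-0.4, -0.5, 0.4]
width: 0.0301
finger_force: 0.0
```

```bash
python3 -c "
from h import *
c=snap('wrist','w6',(0,0,640,480),1.25)
import pickle;pickle.dump(c,open('w6.pkl','wb'));go(.446,.114,.1,-17.3)
print(proj(c,[.446,.114,.035])*1.25)"
```

```text
shift [ 0.0523 -0.0211  0.1087] turn [ 0.0024 -0.0008  0.008 ] | pos [0.3898 0.1093 0.2087] yaw -16.84295677149432 w 0.0301 t 32.58
[372.3305 215.7155]
```

View pics/w6.png

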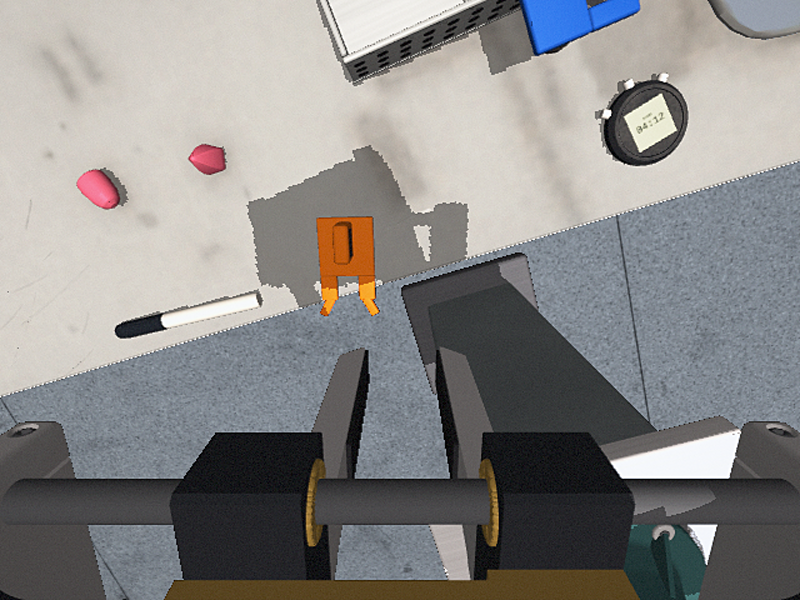

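The clip has shifted: its tab is now at (342,243) against an expected (372,216), and its tips sit at the table edge. The blue fork plate is closed at the stud (580,15). Enlarging the clip.

```bash
python3 -c "
import numpy as np,cv2
im=np.load('pics/w6.npy')[165:260,240:320]
cv2.imwrite('pics/w6b.png',cv2.resize(im,None,fx=6,fy=6,interpolation=cv2.INTER_CUBIC)[:,:,::-1])"
```

```text
(no output)
```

View pics/w6b.png

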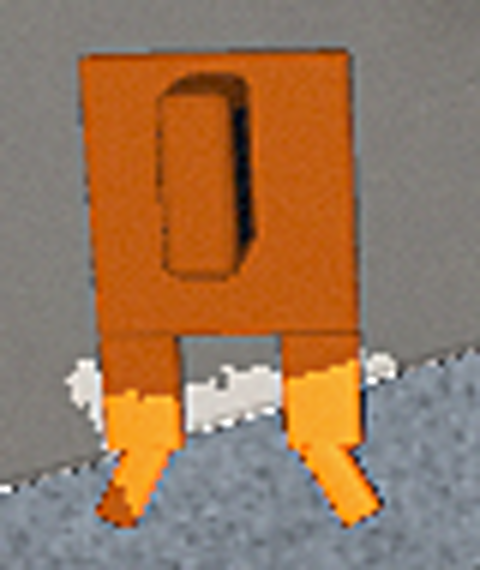

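```bash
python3 -c "
from h import *
import pickle;c=pickle.load(open('w6.pkl','rb'))
f=lambda u,v,z:at(c,u/6+240-.42,v/6+165-.42,z)[:2]
a,b=f(216,53,.006),f(231,337,.006);d=b-a;L=np.linalg.norm(d);print(a,b,L,'ang',np.degrees(np.arctan2(d[1],d[0])),'origin',a+d/L*.018)
p,q=f(200,92,.035),f(203,276,.035);d2=q-p;print('tab',(p+q)/2,np.linalg.norm(d2),np.degrees(np.arctan2(d2[1],d2[0])))
L_,R_=f(82,57,.006),f(350,50,.006);d3=L_-R_;print(np.linalg.norm(d3),np.degrees(np.arctan2(d3[1],d3[0]))+90)
F=f(102,331,.006),f(358,332,.006);print(np.linalg.norm(F[0]-F[1]))
x=(p+q)/2;go(x[0],x[1],.09,np.degrees(np.arctan2(d[1],d[0]))-180)
"
```

```text
[0.4496 0.1384] [0.4025 0.1518] 0.049046073443170926 ang 164.10289954922746 origin [0.4323 0.1433]
tab [0.4325 0.1429] 0.029097916900997257 161.85147710935448
0.04518003540714801 164.6533437033051
0.04477904737301539
shift [ 0.031  -0.0448  0.1186] turn [ 0.0024 -0.0008 -0.0165] | pos [0.3898 0.1093 0.2087] yaw -16.84295677149432 w 0.0301 t 32.58
```

>>> drive_tool(
  series=[
    [0.03,[0,0,0.025],[0,0,-0.005]],
    [0.03,[0,0,0.06],[0,0,-0.01]],
    [0.03,[0,0,0.1],[0,0,-0.015]],
    [0.03,[0,0,0.125],[0,0,-0.015]],
    [0.03,[0,0,0.137],[0,0,-0.015]],
  ],
)

```text
time: 33.2
tool_pos: [0.3889, 0.1091, 0.0704]
ee_rot: [3.138, 0.001, -0.279]
wrist_force: [-0.8, -0.5, -0.4]
width: 0.0301
finger_force: 0.0
```

>>> drive_tool(
  series=[
    [0.03,[0.006,-0.009,0],[0,0,0]],
    [0.03,[0.015,-0.021,0],[0,0,0]],
    [0.03,[0.023,-0.033,0],[0,0,0]],
    [0.03,[0.029,-0.042,0],[0,0,0]],
    [0.03,[0.031,-0.045,0],[0,0,0]],
  ],
)

```text
time: 33.83
tool_pos: [0.4326, 0.1453, 0.0722]
ee_rot: [3.14, -0.001, -0.277]
wrist_force: [0.4, 0.0, 0.5]
width: 0.03
finger_force: 0.0
```

>>> drive_tool(
  series=[
    [0.03,[0,0,0],[0,0,0]],
    [0.03,[0,0,0],[0,0,0]],
  ],
)

```text
time: 34.08
tool_pos: [0.4315, 0.1445, 0.0718]
ee_rot: [3.139, -0.001, -0.278]
wrist_force: [0.7, -0.2, 0.3]
width: 0.0301
finger_force: 0.0
```

```bash
python3 -c "
from h import *
go(.4324,.1431,.033,-16)"
```

```text
shift [0.0012 0.001  0.0388] turn [ 0.0021 -0.0007  0.0009] | pos [0.4315 0.1445 0.0718] yaw -15.94717560407246 w 0.0301 t 34.08
```

>>> drive_tool(
  series=[
    [0.03,[0.001,0.001,0.01],[0,0,0]],
    [0.03,[0.001,0.001,0.022],[0,0,0]],
    [0.03,[0.001,0.001,0.031],[0,0,0]],
    [0.03,[0.001,0.001,0.036],[0,0,0]],
    [0.03,[0.001,0.001,0.037],[0,0,0]],
  ],
)

```text
time: 34.7
tool_pos: [0.4322, 0.1433, 0.0344]
ee_rot: [3.139, -0.0, -0.278]
wrist_force: [-0.7, -1.0, 0.4]
width: 0.0297
finger_force: 0.0
```

>>> drive_tool(
  series=[
    [0.03,[0,0,0],[0,0,0]],
    [0.005,[0,0,0],[0,0,0]],
    [0.005,[0,0,0],[0,0,0]],
    [0.005,[0,0,0],[0,0,0]],
    [0.005,[0,0,0],[0,0,0]],
  ],
)

```text
time: 35.33
tool_pos: [0.4328, 0.1435, 0.0353]
ee_rot: [3.14, -0.002, -0.278]
wrist_force: [-0.3, 0.1, 1.1]
width: 0.0118
finger_force: 30.0
```

```bash
python3 -c "
from h import *
go(.4324,.1431,.033,-16);o=robot.get_obs();print(o['finger_force'],o['wrist_force'])"
```

```text
shift [-0.0003  0.0005  0.0023] turn [ 0.0013 -0.0017  0.001 ] | pos [0.4328 0.1435 0.0353] yaw -15.939886722551245 w 0.0118 t 35.33
29.99321848154068 [-0.273   0.0906  1.0604]
```

>>> drive_tool(
  series=[
    [0.005,[0,0,-0.01],[0,0,0]],
    [0.005,[0.002,0.015,-0.025],[0,0,0]],
    [0.005,[0.007,0.04,-0.035],[0,0,0]],
    [0.005,[0.012,0.068,-0.04],[0,0,0]],
    [0.005,[0.015,0.089,-0.05],[0,0,0]],
  ],
)

```text
time: 35.95
tool_pos: [0.4221, 0.052, 0.0862]
ee_rot: [3.139, -0.002, -0.279]
wrist_force: [0.1, -0.3, -0.6]
width: 0.0119
finger_force: 30.0
```

>>> drive_tool(
  series=[
    [0.005,[0,0,-0.02],[0,0,-0.16]],
    [0.005,[0,0,-0.045],[0,0,-0.32]],
    [0.005,[0,0,-0.065],[0,0,-0.48]],
    [0.005,[0,0,-0.08],[0,0,-0.64]],
    [0.005,[0,0,-0.085],[0,0,-0.8]],
  ],
)

```text
time: 36.58
tool_pos: [0.4229, 0.053, 0.1726]
ee_rot: [3.137, -0.002, 0.526]
wrist_force: [-0.2, 0.4, -0.4]
width: 0.0117
finger_force: 30.0
```

>>> drive_tool(
  series=[
    [0.005,[0,0,0],[0,0,-0.16]],
    [0.005,[0,0,0],[0,0,-0.32]],
    [0.005,[0,0,0],[0,0,-0.48]],
    [0.005,[0,0,0],[0,0,-0.64]],
    [0.005,[0,0,0],[0,0,-0.8]],
  ],
)

```text
time: 37.2
tool_pos: [0.4222, 0.053, 0.1712]
ee_rot: [3.14, 0.002, 1.326]
wrist_force: [0.3, 0.6, -0.4]
width: 0.0115
finger_force: 30.0
```

```bash
python3 -c "
from h import *
go(.528,.047,.165,94.5)"
```

```text
shift [0.0197 0.1041 0.0064] turn [ 0.0017  0.0024 -0.3229] | pos [0.4222 0.053  0.1712] yaw 75.9985612701917 w 0.0115 t 37.2
```

>>> drive_tool(
  series=[
    [0.005,[0.005,0.025,0],[0,0,-0.08]],
    [0.005,[0.01,0.055,0],[0,0,-0.16]],
    [0.005,[0.015,0.08,0.002],[0,0,-0.24]],
    [0.005,[0.019,0.1,0.004],[0,0,-0.323]],
    [0.005,[0.0197,0.104,0.006],[0,0,-0.323]],
  ],
)

```text
time: 37.83
tool_pos: [0.5286, 0.0464, 0.1648]
ee_rot: [3.141, 0.002, 1.643]
wrist_force: [0.4, 0.1, -0.8]
width: 0.0121
finger_force: 30.0
```

>>> drive_tool(
  series=[
    [0.005,[0,0,0],[0,0,0]],
    [0.005,[0,0,0],[0,0,0]],
    [0.005,[0,0,0],[0,0,0]],
  ],
)

```text
time: 38.2
tool_pos: [0.5276, 0.0474, 0.1646]
ee_rot: [3.141, 0.002, 1.645]
wrist_force: [0.5, 0.2, -0.2]
width: 0.0116
finger_force: 30.0
```

```bash
python3 -c "
from h import *
import pickle
c=snap('top','t2',(265,185,375,265),7)
pickle.dump(imaging.get_calibration('top'),open('t2.pkl','wb'))
go(.5296,.043,.1255,94.5)"
```

```text
shift [-0.0045  0.0015  0.039 ] turn [ 0.0007  0.0021 -0.0046] | pos [0.5277 0.0474 0.1645] yaw 94.23525846101643 w 0.0118 t 38.25
```

View pics/t2.png

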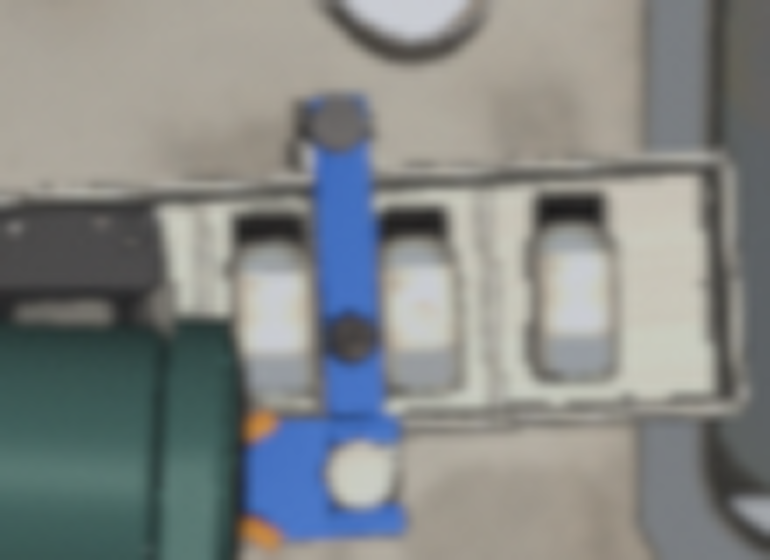

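The bar is closed, with the stud head at crop (362,474). The clip's tips are at (262,425) and (262,530), straddling the stud line.

```bash
python3 -c "
from h import *
import pickle;c=pickle.load(open('t2.pkl','rb'))
f=lambda u,v,z:at(c,u/7+265-.43,v/7+185-.43,z)[:2]
y=np.radians(4.5);ex=np.array([np.cos(y),np.sin(y)]);ey=np.array([-ex[1],ex[0]])
s=f(362,474,.109);tz=.1645-.0353+.003;a,b=f(262,427,tz),f(262,530,tz);p=f(337,122,.092)
print('stud',s,'pivot',p,np.degrees(np.arctan2(*(p-s)[::-1])),'knob',f(352,336,.118),'tips',a,b,'rel',[((t-s)@ex,(t-s)@ey) for t in (a,b)])
print('TCP rel stud', (np.array([.5277,.0474])-s)@ex)
"
```

```text
stud [ 0.5365 -0.0494] pivot [ 0.6687 -0.0369] 5.404597570570382 knob [ 0.5869 -0.0444] tips [ 0.5521 -0.0124] [ 0.5148 -0.0134] rel [(np.float64(0.018496565778337817), np.float64(0.03570396290377611)), (np.float64(-0.018828685910855545), np.float64(0.03764551080980826))]
TCP rel stud -0.0011591045958088079
```

>>> drive_tool(
  series=[
    [0.005,[0,0.0005,0.01],[0,0,-0.005]],
    [0.005,[0,0.0005,0.022],[0,0,-0.005]],
    [0.005,[0,0.0005,0.032],[0,0,-0.005]],
    [0.005,[0,0.0005,0.037],[0,0,-0.005]],
    [0.005,[0,0.0005,0.038],[0,0,-0.005]],
  ],
)

```text
time: 38.88
tool_pos: [0.5284, 0.0473, 0.1255]
ee_rot: [-3.141, 0.002, 1.65]
wrist_force: [-0.2, 0.6, -1.1]
width: 0.0117
finger_force: 30.0
```

>>> drive_tool(
  series=[
    [0.005,[0,0,0],[0,0,0]],
    [0.005,[0,0,0],[0,0,0]],
    [0.005,[0,0,0],[0,0,0]],
  ],
)

```text
time: 39.25
tool_pos: [0.5289, 0.0473, 0.1266]
ee_rot: [3.141, 0.002, 1.65]
wrist_force: [-0.1, 0.3, -2.1]
width: 0.0116
finger_force: 30.0
```

```bash
python3 -c "
from h import *
go(.5335,-.0112,.1255,94.6)"
```

```text
shift [-0.0587  0.      0.0012] turn [ 0.001   0.0022 -0.0013] | pos [0.5289 0.0473 0.1266] yaw 94.52514097796455 w 0.0116 t 39.25
```

>>> drive_tool(
  series=[
    [0.005,[-0.003,0,0.001],[0,0,0]],
    [0.005,[-0.01,0,0.001],[0,0,0]],
    [0.005,[-0.018,0,0.001],[0,0,0]],
    [0.005,[-0.026,0,0.001],[0,0,0]],
    [0.005,[-0.032,0,0.001],[0,0,0]],
  ],
)

```text
time: 39.88
tool_pos: [0.5312, 0.0147, 0.1253]
ee_rot: [3.141, 0.002, 1.649]
wrist_force: [0.0, -0.1, -0.5]
width: 0.012
finger_force: 30.0
```

>>> drive_tool(
  series=[
    [0.005,[-0.004,0,0],[0,0,0]],
    [0.005,[-0.009,0,0],[0,0,0]],
    [0.005,[-0.014,0,0],[0,0,0]],
    [0.005,[-0.018,0,0],[0,0,0]],
    [0.005,[-0.02,0,0],[0,0,0]],
  ],
)

```text
time: 40.5
tool_pos: [0.5328, -0.0047, 0.1253]
ee_rot: [3.141, 0.002, 1.65]
wrist_force: [0.3, -0.7, -0.6]
width: 0.0119
finger_force: 30.0
```

```bash
python3 -c "
from h import *
go(.5335,-.0112,.1255,94.6);print(robot.get_obs()['wrist_force'])"
```

```text
shift [-0.0065  0.0002 -0.0002] turn [ 0.0002  0.002  -0.0015] | pos [ 0.5328 -0.0047  0.1253] yaw 94.51685549133104 w 0.0119 t 40.5
[ 0.3035 -0.6701 -0.5632]
```

No contact so far. Next I'll push until the wrist force shows the slot bottom.

>>> drive_tool(
  series=[
    [0.005,[-0.002,0,0],[0,0,0]],
    [0.005,[-0.004,0,0],[0,0,0]],
    [0.005,[-0.0055,0,0],[0,0,0]],
    [0.005,[-0.0065,0,0],[0,0,0]],
    [0.005,[-0.007,0,0],[0,0,0]],
  ],
)

```text
time: 41.12
tool_pos: [0.5333, -0.0109, 0.1253]
ee_rot: [3.141, 0.001, 1.65]
wrist_force: [-0.5, 2.3, -0.5]
width: 0.0121
finger_force: 30.0
```

>>> drive_tool(
  series=[
    [0.005,[-0.001,0,0],[0,0,0]],
    [0.005,[-0.002,0,0],[0,0,0]],
  ],
)

```text
time: 41.38
tool_pos: [0.5333, -0.0113, 0.1255]
ee_rot: [3.141, -0.003, 1.651]
wrist_force: [-1.9, 6.4, 1.6]
width: 0.0119
finger_force: 30.0
```

>>> drive_tool(
  series=[
    [0.005,[0.001,0,0.001],[0,0,0]],
    [0.016,[0.001,0,0.001],[0,0,0]],
    [0.022,[0.001,0,0.001],[0,0,0]],
    [0.03,[0.001,0,0.001],[0,0,0]],
    [0.03,[0.001,0,0.001],[0,0,0]],
  ],
)

```text
time: 42.0
tool_pos: [0.5334, -0.0128, 0.1243]
ee_rot: [3.141, 0.002, 1.65]
wrist_force: [0.1, -0.9, -0.7]
width: 0.0301
finger_force: 0.0
```

>>> drive_tool(
  series=[
    [0.03,[0,0,-0.01],[0,0,0]],
    [0.03,[0,0,-0.03],[0,0,0]],
    [0.03,[0,0,-0.05],[0,0,0]],
    [0.03,[-0.02,0,-0.06],[0,0,0]],
    [0.03,[-0.04,-0.04,-0.06],[0,0,0]],
  ],
)

```text
time: 42.62
tool_pos: [0.498, -0.0571, 0.1854]
ee_rot: [3.139, 0.004, 1.651]
wrist_force: [-0.2, -0.2, -0.5]
width: 0.03
finger_force: 0.0
```

>>> drive_tool(
  series=[
    [0.03,[-0.03,-0.05,0],[0,0,0]],
    [0.03,[-0.06,-0.1,0],[0,0,0]],
    [0.03,[-0.09,-0.15,0],[0,0,0]],
    [0.03,[-0.1,-0.17,0],[0,0,0]],
    [0.03,[-0.1,-0.17,0],[0,0,0]],
  ],
)

```text
time: 43.25
tool_pos: [0.3339, -0.1699, 0.1849]
ee_rot: [3.141, 0.003, 1.646]
wrist_force: [0.5, -0.1, 0.4]
width: 0.0301
finger_force: 0.0
```

```bash
python3 -c "
from h import *
import pickle
c=snap('top','t3',(250,185,375,275),6.4)
pickle.dump(imaging.get_calibration('top'),open('t3.pkl','wb'))"
```

```text
(no output)
```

View pics/t3.png

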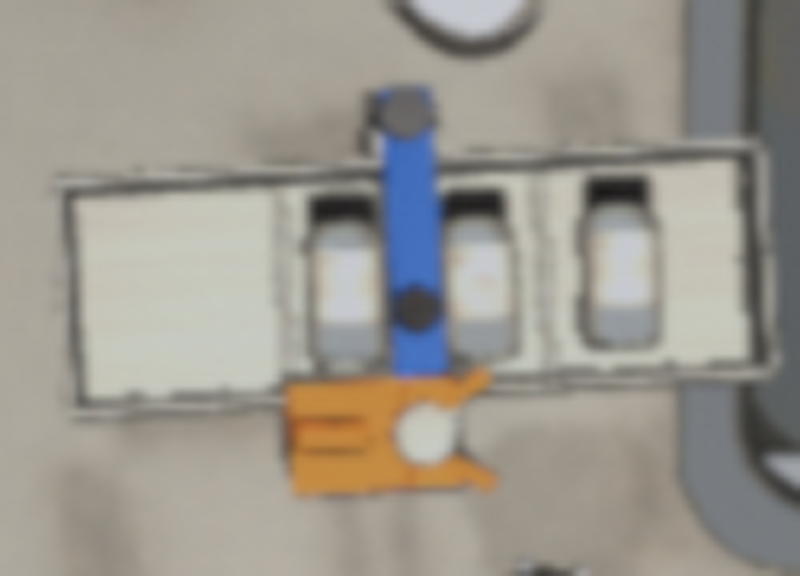

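The clip encloses the stud core: its back edge is at crop (289,438) and the stud at (427,434), about 56 mm apart, which matches fully home. Bar closed, three bottles flat, arm clear.

```bash
python3 -c "
from h import *
print(robot.close_job())"
```

```text
the job is handed in; nothing more can be done
None
```

I laid all three bottles flat in the basket, closed the bar and pushed the clip home under the stud, then handed the job in at about 43 s; the verdict wasn't shown to me.

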